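# Swing the bench magnifier over the tee fitting

### The arm

A 7-joint arm with a two-finger parallel gripper is mounted at the origin on the work surface. World frame = base frame: x ahead of the robot, y to its left, z up, the work surface at z = 0. Lengths are in m, angles in rad, forces in N, time in s.
With the tool pointing down it reaches from about 0.4 to 0.85 m from the base axis. Payload 4.5 kg.
Tool frame: the origin (TCP) lies midway between the tips of the shut fingers; the grasp point (between the pads) lies behind it (r.grip_point_offset is the z of the grasp point in the tool frame, in m); z points along the fingers, y is the line along which they close (so a half turn about z gives the same grasp; the last joint's range is limited). The gripper opens to 88 mm and grips with 3 to 60 N. Pads are 18 mm wide; open, the fingers measure 123 mm over their backs; the gripper's body (75 mm by 187 mm) begins 45 mm behind the grasp point.
Start: joints at [0.034, 0.689, -0.195, 1.565, 0.157, 0.902, -0.215], TCP at [0.625, 0, 0.239] pointing down, gripper open.
Joint ranges: [-3.01, 3.01], [-0.46, 2.08], [-1.47, 1.51], [0.13, 2.56], [-1, 4.14], [0.04, 2.09], [-2.66, 2.66]. Speed limits (rad/s): [2.57, 2.57, 3.14, 3.14, 3.14, 3.14, 3.14].

### API

Orientations are given as a unit quaternion [x, y, z, w].
In Python, from plant import r, optics, workorder gives the robot as it stands.
- The arm moves only by the shell command python3 -m creep 'ROWS' [FORCE]. ROWS is JSON, a list of rows, each an object of numbers: "grip": the gripper command: -1 is shut, 1 is fully open, values between are in proportion; "tx", "ty", "tz": the shift along the tool's x, y, z in cm; "spin": the turn about the tool's z in degrees. In form: [{"grip": .., "tx": .., "ty": .., "tz": .., "spin": ..}, ...]. A call has 1 to 8 rows; each row shifts and turns the commanded pose from where the row before left it, along the tool's axes as they then stand; what a row does not reach is not made up. A row lasts 1/12 s, in which the tool goes at most 41.7 mm and 7.16 degrees, less where a joint would pass 70% of its speed; a pose out of reach is approached as far as the arm can. A call with a gripper value outside its range is refused whole. The fingers move at their own pace and stop on an object; FORCE is the grip in N (left out, the last holds). Time passes only in rows, so rows that do not move let the fingers close. It gives the time, the measured TCP pose, the force, the opening and the grip force at its end, in the units of the state.
- r.get_state(): the state, without advancing time (a new reading comes with each control period).
- optics.snapshot(name): name is "scene" or "side" or "wrist"; returns (picture, depth): 400x640x3 uint8, red, green, blue; 400x640 float32, m along the optical axis (not along the pixel's ray), 0 where there is no reading.
- optics.get_calibration(name): a dict with "fx", "fy", "cx", "cy" (pixels), "extrinsics" (4x4, takes a point from world to camera coordinates). Camera axes: x right, y down, z forward; pixel columns grow to the right and rows downward; lengths in m; the calibration is good to about 2 mm. A picture is of the moment at which its call begins: read the wrist's pose just before it. get_calibration takes no time and is no camera call; for the wrist camera it gives the pose at the moment of the call.
- workorder.finish_job(): hands the job in; it is judged then, once.
The state is a dict: "clock": time; "q": joint angles; "qd": joint speeds; "joint_torque": joint torques, N m; "tool_pos": TCP position; "eef_rot": TCP orientation; "contact_force": force on the tool from outside, world axes, zero at the start; "moment": the same for the moment, N m; "opening": opening from 0.0 (shut) to 1.0 (fully open); "finger_force": force on a finger pad.
Only numpy, scipy, OpenCV 4.12 (cv2) and the standard library are available. Lean on these libraries where they do the work, as an engineer would, in place of code of your own. Each camera call takes 0.05 s, during which the arm holds its last target. There are 200 camera calls.

### The job

Of the three brass pipe fittings lying in front of the bench magnifier, the T-shaped one is to be inspected next. Take the magnifier's black grip post, swing the arm round until the lens is centred over the tee, then let go and leave it standing there. Leave the tee lying where it is.

Things in the scene. Friction and masses are not known exactly. Their poses are not given: they have to be found in the camera images.
- magnifier_hinge (a point): point on the magnifier's upright hinge axis (28 mm steel post, base plate 110 x 130 mm fixed to the bench), 155 mm above the bench at the swing arm's middle. The arm swings level, about 66 deg each way from mid position, where it points along this point's -x. It needs about 1 N at the grip; friction keeps it where it is left
- magnifier_grip (a point): black upright round grip post on the swing arm, 24 mm thick, 180 mm out from the hinge axis on the line from hinge to lens. This point: on its axis at the height to grip, 193 mm above the bench, 30 mm below its top, 31 mm above the arm's top face. Its -x points outwards along the arm
- magnifier_lens (a point): centre of the round clear lens at the arm's end, white rim 106 mm across, 240 mm out from the hinge axis, 60 mm beyond the grip post, 155 mm above the bench. It starts swung off to the robot's right of all three fittings
- tee_center (a point): brass tee (T-shaped pipe fitting) lying loose and flat, 64 mm along its run (x), 50 mm across with the branch (points to its y), 26 mm high; this point is the middle of that outline, half-way up. It lies within about 10 mm of the lens's arc. A brass elbow (L-shaped) and a straight coupling lie at the other two places on that arc; which is where varies
Things that resemble listed ones, but are neither listed nor needed, are in the scene too. What is shaped like the part that bears tee_center but green is not meant.

How it is judged:
By the outcome, as a careful person would: the job done as asked, in the order asked, and still so for the second after the job is handed in, with the robot touching nothing.
It also fails if it takes over 48 s, if anything falls off the work surface, if the arm or the gripper's body presses on something with over 40 N, if the wrist force passes 120 N, or if a joint passes its speed limit or range.

## Working session

There is one attempt and no reset: what is moved stays moved. The work goes in short steps, Python scripts to look and compute and a shell command to move; the robot and the scene stay as the last step left them, time stands still between calls to the robot, and variables do not carry over. Pictures are saved under pics/ and viewed, at most 10 in all, crops included, and the job is handed in when it is done.

```bash
mkdir -p pics; ls; cat > h.py <<'E'
from plant import r, optics, workorder
import numpy as np, cv2
def snap(n,f=None):
    p,d=optics.snapshot(n); c=optics.get_calibration(n)
    if f: cv2.imwrite('pics/'+f,p[:,:,::-1])
    np.savez(n+'.npz',p=p,d=d,E=c['extrinsics'],K=[c['fx'],c['fy'],c['cx'],c['cy']])
def cloud(n):
    z=np.load(n+'.npz'); fx,fy,cx,cy=z['K']; d=z['d']; v,u=np.mgrid[:d.shape[0],:d.shape[1]]
    P=np.stack([(u-cx)/fx*d,(v-cy)/fy*d,d],-1); E=z['E']
    return (P-E[:3,3])@E[:3,:3], d>0, z['p']
E
python3 - <<'E'
from h import *
snap('scene','s1.png');snap('side','d1.png');snap('wrist')
print(r.get_state(), r.grip_point_offset)
E
```

```text
pics
{'clock': 0.15, 'q': array([ 0.03379458,  0.68979437, -0.19455014,  1.56610584,  0.15729474,
        0.90249861, -0.21511109]), 'qd': array([-8.77033647e-04, -2.09864882e-03, -4.78891066e-06, -2.99789273e-03,
        3.35200635e-05,  1.13810541e-03, -1.53483844e-03]), 'joint_torque': array([-1.46674727e-03, -5.27863634e+01, -1.26819178e+00, -1.53587687e+01,
       -5.24473807e-02,  3.92338901e-03,  1.12435155e-04]), 'tool_pos': array([ 6.24513769e-01, -1.88845440e-05,  2.38092752e-01]), 'eef_rot': array([ 7.07080416e-01,  7.07132791e-01, -5.29942481e-04, -4.69318852e-04]), 'contact_force': array([-0.06749619, -0.015958  ,  0.60633311]), 'moment': array([ 0.01478082, -0.00435554,  0.00659647]), 'finger_force': 0.0, 'opening': 1.0017766102552772} -0.0187
```

View pics/s1.png

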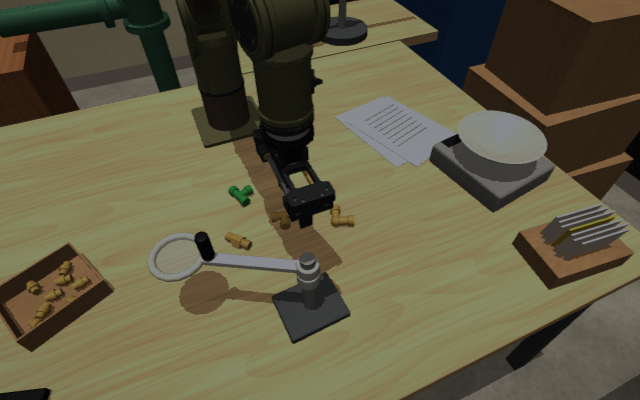

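View pics/d1.png

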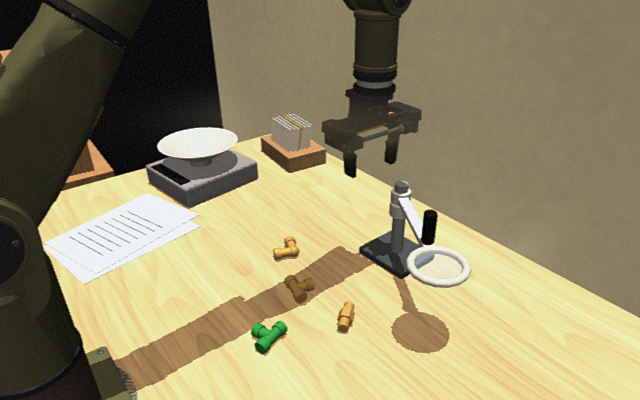

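The scene view shows the lens ring at (177,257), the grip at (203,246) and the hinge at (307,262). In the side view the coupling is at (346,316), the fitting that looks like the tee is in shadow at (298,288), and the elbow is at (287,248). The green tee at (269,335) is the decoy.

```bash
python3 - <<'E'
from h import *
P,ok,p=cloud('scene'); hsv=cv2.cvtColor(p,cv2.COLOR_RGB2HSV)
def near(c,rad,m):
    v,u=np.mgrid[:400,:640]; return m&ok&(np.hypot(u-c[0],v-c[1])<rad)
m=near((203,246),18,p.max(2)<60)&(P[...,2]>.15)
g=P[m];print('grip',len(g),g.min(0),g.max(0),np.median(g,0))
m=near((177,257),40,p.min(2)>120)&(abs(P[...,2]-.155)<.015)
g=P[m];print('rim',len(g),g.min(0),g.max(0),(g.min(0)+g.max(0))/2)
m=near((308,262),20,ok)&(P[...,2]>.13)
g=P[m];print('hinge',len(g),g.min(0),g.max(0)); t=g[g[:,2]>g[:,2].max()-.006];print((t.min(0)+t.max(0))/2)
v,u=np.mgrid[:400,:640]
m=ok&(abs(P[...,2]-.155)<.02)&(u>215)&(u<290)&(v>235)&(v<280);g=P[m];print('arm',g.mean(0),np.polyfit(g[:,1],g[:,0],1))
for n in('scene','side','wrist'):
    P,ok,p=cloud(n)
    m=(ok&(P[...,2]>.008)&(P[...,2]<.034)&(P[...,0]>.3)&(P[...,0]<.75)&(abs(P[...,1])<.3)).astype(np.uint8)
    k,l,s,c=cv2.connectedComponentsWithStats(m)
    for i in range(1,k):
        if s[i,4]>60:
            g=P[l==i];print(n,c[i].round(),s[i,4],g.min(0).round(3),g.max(0).round(3),g.mean(0).round(3),p[l==i].mean(0).round())
P,ok,p=cloud('side');a=cv2.resize(p[225:355,230:370],None,fx=4,fy=4,interpolation=2)
a=np.clip(a.astype(float)*1.5,0,255).astype(np.uint8)
w=cv2.resize(np.load('wrist.npz')['p'],(400,250))
o=np.zeros((520,560+0,3),np.uint8);o[:520,:560]=a
cv2.imwrite('pics/c1.png',o[:,:,::-1]);cv2.imwrite('pics/w1.png',np.load('wrist.npz')['p'][:,:,::-1])
E
```

```text
grip 386 [ 0.56393782 -0.18529621  0.15812928] [ 0.62681955 -0.1566587   0.22548872] [ 0.62282185 -0.1675368   0.20569829]
rim 495 [ 0.53377433 -0.27030552  0.15871552] [ 0.63468948 -0.15633981  0.16617443] [ 0.5842319  -0.21332267  0.16244498]
hinge 707 [ 0.67779716 -0.04395471  0.13374266] [0.72542043 0.00860271 0.18814445]
[ 0.70429419 -0.01181124  0.18520041]
arm [ 0.65713866 -0.09944455  0.16117737] [0.55958527 0.71278637]
scene [242. 194.] 304 [ 0.316 -0.084  0.008] [ 0.38  -0.025  0.028] [ 0.349 -0.056  0.021] [34. 81. 39.]
scene [341. 217.] 311 [0.482 0.117 0.009] [0.551 0.172 0.028] [0.524 0.143 0.021] [111.  90.  47.]
scene [281. 219.] 245 [ 0.438 -0.013  0.008] [0.494 0.03  0.029] [0.468 0.009 0.021] [72. 55. 27.]
scene [238. 240.] 273 [ 0.457 -0.13   0.008] [ 0.515 -0.077  0.03 ] [ 0.49  -0.104  0.021] [108.  87.  44.]
scene [309. 306.] 2386 [ 0.647 -0.079  0.008] [0.75  0.056 0.034] [ 0.707 -0.016  0.019] [51. 52. 51.]
side [389. 253.] 1263 [ 0.644 -0.079  0.008] [0.75  0.058 0.034] [ 0.683 -0.008  0.017] [63. 65. 63.]
side [287. 248.] 329 [0.478 0.118 0.008] [0.549 0.175 0.027] [0.512 0.141 0.019] [190. 152.  76.]
side [299. 287.] 463 [ 0.434 -0.013  0.008] [0.488 0.056 0.027] [0.458 0.015 0.019] [120.  89.  44.]
side [346. 316.] 372 [ 0.453 -0.13   0.008] [ 0.514 -0.076  0.027] [ 0.479 -0.107  0.02 ] [182. 142.  72.]
side [268. 334.] 645 [ 0.311 -0.085  0.008] [ 0.378 -0.026  0.027] [ 0.339 -0.059  0.019] [ 54. 137.  62.]
wrist [225.  51.] 1799 [0.478 0.12  0.01 ] [0.551 0.178 0.028] [0.519 0.146 0.022] [127. 103.  37.]
wrist [372. 175.] 6108 [ 0.646 -0.076  0.008] [0.75  0.058 0.034] [0.692 0.003 0.018] [53. 56. 55.]
wrist [189. 162.] 1444 [ 0.437 -0.011  0.009] [0.493 0.056 0.028] [0.464 0.022 0.022] [83. 63. 22.]
wrist [106. 218.] 1389 [ 0.313 -0.083  0.008] [ 0.38  -0.022  0.027] [ 0.347 -0.052  0.021] [24. 91. 34.]
```

View pics/c1.png

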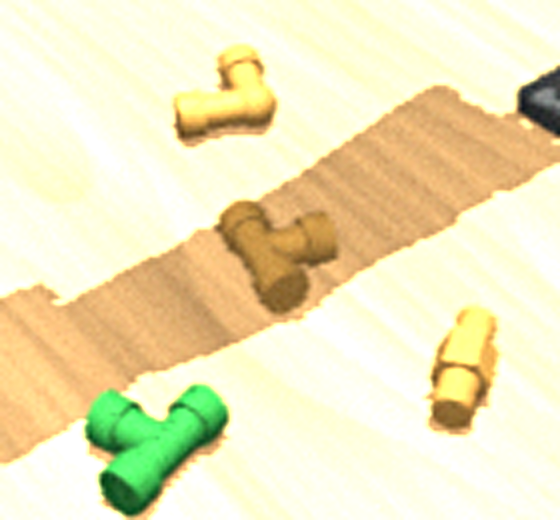

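View pics/w1.png

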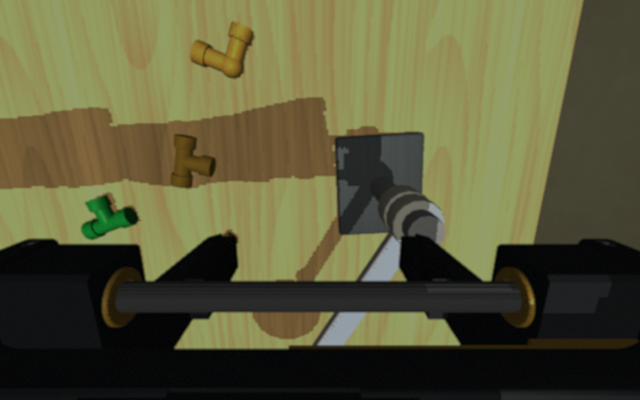

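The side crop shows the brown-shadowed tee clearly at (275,255), with the elbow above and the coupling at right. The wrist view agrees, with the tee at (189,162). The points check out:

| Point | x (m) | y (m) | Check |
|---|---|---|---|
| Hinge | 0.704 | -0.012 | – |
| Grip | 0.616 | -0.169 | 180 mm out along the arm line |
| Tee | 0.464 | 0.022 | 242 mm from the hinge |

Next I'll move above the grip.

```bash
python3 -m creep '[{"grip":1,"tx":-2.9,"ty":-0.8,"tz":0,"spin":0},{"grip":1,"tx":-3.5,"ty":0,"tz":0,"spin":0},{"grip":1,"tx":-3.5,"ty":0,"tz":0,"spin":0},{"grip":1,"tx":-3.5,"ty":0,"tz":0,"spin":0},{"grip":1,"tx":-3.5,"ty":0,"tz":0,"spin":0},{"grip":1,"tx":0,"ty":0,"tz":0,"spin":7},{"grip":1,"tx":0,"ty":0,"tz":0,"spin":7},{"grip":1,"tx":0,"ty":0,"tz":0,"spin":7}]' 15; python3 -m creep '[{"grip":1,"tx":0,"ty":0,"tz":0,"spin":7},{"grip":1,"tx":0,"ty":0,"tz":0,"spin":2},{"grip":1,"tx":0,"ty":0,"tz":0,"spin":0},{"grip":1,"tx":0,"ty":0,"tz":0,"spin":0}]'
python3 - <<'E'
from h import *
from scipy.spatial.transform import Rotation as R
s=r.get_state();print(s['tool_pos'],R.from_quat(s['eef_rot']).as_matrix().round(3),s['q'])
snap('scene')
P,ok,p=cloud('scene')
v,u=np.mgrid[:400,:640]
m=ok&(np.hypot(u-203,v-246)<22)&(p.max(2)<60)&(P[...,2]>.17)&(P[...,2]<.222)
g=P[m];print(g.min(0),g.max(0),np.median(g,0))
cv2.imwrite('pics/s2.png',cv2.resize(p[150:310,120:340],None,fx=3,fy=3)[:,:,::-1])
E
```

```text
clock: 0.82
tool_pos: [0.6166, -0.1701, 0.2383]
eef_rot: [0.826, 0.563, -0.0, -0.0]
contact_force: [-0.1, 0.3, 0.3]
opening: 1.0
finger_force: 0.0
clock: 1.15
tool_pos: [0.6169, -0.1688, 0.2385]
eef_rot: [0.866, 0.501, -0.0, -0.0]
contact_force: [0.4, -0.8, -0.2]
opening: 0.998
finger_force: 0.0
[ 0.61686169 -0.16880847  0.23847179] [[ 0.499  0.867 -0.001]
 [ 0.867 -0.499  0.   ]
 [-0.    -0.    -1.   ]] [ 0.22796139  0.70569194 -0.0610007   1.52201969  0.04995919  0.91595637
 -0.37097328]
[ 0.61497843 -0.17933413  0.17033713] [ 0.62728024 -0.15667029  0.22189256] [ 0.62434749 -0.16737589  0.19729332]
```

View pics/s2.png

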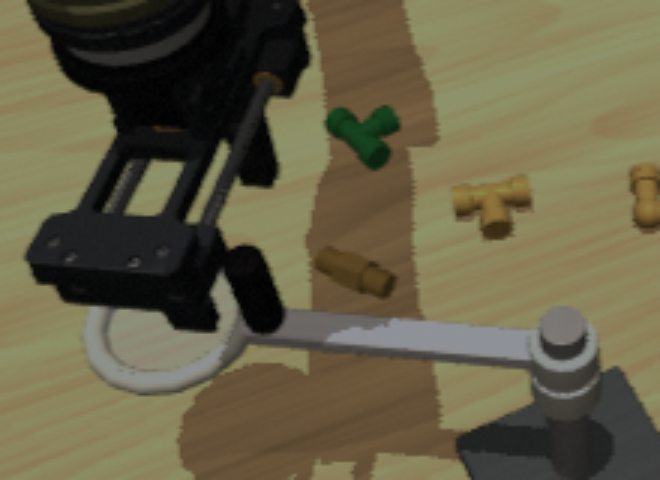

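The tee now lies in light at (492,205) and is clearly a T. The post at (257,290) lies between the two open fingers. I'll descend and grip.

```bash
python3 -m creep '[{"grip":1,"tx":0,"ty":0,"tz":1.6,"spin":0},{"grip":1,"tx":0,"ty":0,"tz":1.6,"spin":0},{"grip":1,"tx":0,"ty":0,"tz":1.6,"spin":0},{"grip":1,"tx":0,"ty":0,"tz":1.6,"spin":0},{"grip":1,"tx":0,"ty":0,"tz":0,"spin":0},{"grip":-0.2,"tx":0,"ty":0,"tz":0,"spin":0},{"grip":-0.4,"tx":0,"ty":0,"tz":0,"spin":0},{"grip":-0.6,"tx":0,"ty":0,"tz":0,"spin":0}]' 12; python3 -m creep '[{"grip":-1,"tx":0,"ty":0,"tz":0,"spin":0},{"grip":-1,"tx":0,"ty":0,"tz":0,"spin":0},{"grip":-1,"tx":0,"ty":0,"tz":0,"spin":0},{"grip":-1,"tx":0,"ty":0,"tz":0,"spin":0},{"grip":-1,"tx":0,"ty":0,"tz":0,"spin":0}]'
python3 - <<'E'
from h import *
snap('scene');snap('side')
for n in('scene','side'):
    P,ok,p=cloud(n)
    m=(ok&(P[...,2]>.006)&(P[...,2]<.034)&(P[...,0]>.4)&(P[...,0]<.53)&(abs(P[...,1]-.02)<.07))
    g=P[m][:,:2];r_=cv2.minAreaRect(g.astype(np.float32)*1000);print(n,m.sum(),g.min(0),g.max(0),r_)
# hinge cap circle fit, arm plate line
P,ok,p=cloud('scene')
v,u=np.mgrid[:400,:640]
m=ok&(np.hypot(u-307,v-262)<20)&(P[...,2]>.181);print(cv2.minEnclosingCircle(P[m][:,:2].astype(np.float32)*1000))
m=ok&(abs(P[...,2]-.161)<.004)&(u>215)&(u<285)&(v>235)&(v<280)&(p.min(2)>60)
g=P[m][:,:2];d=np.linalg.svd(g-g.mean(0))[2][0];print('arm',len(g),g.mean(0),d)
print(r.get_state()['q'])
E
```

```text
clock: 1.87
tool_pos: [0.6178, -0.1692, 0.176]
eef_rot: [0.866, 0.5, 0.001, 0.001]
contact_force: [0.9, 0.5, 0.9]
opening: 0.797
finger_force: 0.0
clock: 2.28
tool_pos: [0.6171, -0.169, 0.1749]
eef_rot: [0.866, 0.5, 0.0, 0.0]
contact_force: [-0.4, 0.0, -0.1]
opening: 0.416
finger_force: 0.0
scene 328 [ 0.44000238 -0.01333322] [0.49328409 0.05130647] ((468.1983642578125, 17.282873153686523), (63.795143127441406, 47.78094482421875), 80.19265747070312)
side 479 [ 0.43419675 -0.01342688] [0.48925302 0.05561267] ((464.70172119140625, 18.686023712158203), (69.14596557617188, 50.43042755126953), 77.39823913574219)
((704.3632202148438, -12.214974403381348), 14.23414134979248)
arm 789 [ 0.65365772 -0.10315523] [0.50372626 0.86386333]
[ 0.22709508  0.78065023 -0.05892664  1.5832612   0.05885161  0.77990157
 -0.38022084]
```

```bash
python3 -m creep '[{"grip":-1,"tx":0,"ty":0,"tz":0,"spin":0},{"grip":-1,"tx":0,"ty":0,"tz":0,"spin":0},{"grip":-1,"tx":0,"ty":0,"tz":0,"spin":0},{"grip":-1,"tx":0,"ty":0,"tz":0,"spin":0},{"grip":-1,"tx":0,"ty":0,"tz":0,"spin":0}]'
python3 - <<'E'
import numpy as np
# chord steps of 6 deg in tool frame, spin applied together (rows)
H=np.array([.704,-.012]);R=.18
s=6
print('per 6deg chord cm',2*R*100*np.sin(np.radians(3)), 'at start-of-row axes: tangential',100*R*np.sin(np.radians(s)),'inward',100*R*(1-np.cos(np.radians(s))))
E
```

```text
clock: 2.8
tool_pos: [0.6169, -0.169, 0.1747]
eef_rot: [0.866, 0.5, -0.0, -0.0]
contact_force: [-1.6, 1.4, 0.6]
opening: 0.264
finger_force: 12.0
per 6deg chord cm 1.884094424745978 at start-of-row axes: tangential 1.8815123388177626 inward 0.09860588337108078
```

Gripped at an opening of 23 mm, which fits the 24 mm post. Now I'll swing in 3° steps.

```bash
python3 -m creep '[{"grip":-1,"tx":0.01,"ty":-0.31,"tz":0,"spin":1},{"grip":-1,"tx":0.01,"ty":-0.63,"tz":0,"spin":2},{"grip":-1,"tx":0.025,"ty":-0.94,"tz":0,"spin":3},{"grip":-1,"tx":0.025,"ty":-0.94,"tz":0,"spin":3},{"grip":-1,"tx":0.025,"ty":-0.94,"tz":0,"spin":3},{"grip":-1,"tx":0.025,"ty":-0.94,"tz":0,"spin":3},{"grip":-1,"tx":0.01,"ty":-0.63,"tz":0,"spin":2},{"grip":-1,"tx":0.01,"ty":-0.31,"tz":0,"spin":1}]'
python3 - <<'E'
from h import *
s=r.get_state();d=s['tool_pos'][:2]-[.704,-.012];print(np.hypot(*d),np.degrees(np.arctan2(d[1],d[0]))%360,s['contact_force'],s['q'])
E
```

```text
clock: 3.47
tool_pos: [0.5717, -0.1342, 0.1747]
eef_rot: [0.934, 0.357, -0.001, 0.0]
contact_force: [-2.8, -3.3, -0.5]
opening: 0.268
finger_force: 12.0
0.18008930481360752 222.72467550279472 [-2.7651765  -3.32608479 -0.50405199] [ 0.13032207  0.7206948   0.0359406   1.75100001 -0.03535855  0.67257098
 -0.65541921]
```

```bash
python3 -m creep '[{"grip":-1,"tx":0.01,"ty":-0.63,"tz":0,"spin":2},{"grip":-1,"tx":0.02,"ty":-0.94,"tz":0,"spin":3},{"grip":-1,"tx":0.02,"ty":-0.94,"tz":0,"spin":3},{"grip":-1,"tx":0.02,"ty":-0.94,"tz":0,"spin":3},{"grip":-1,"tx":0.02,"ty":-0.94,"tz":0,"spin":3},{"grip":-1,"tx":0.02,"ty":-0.94,"tz":0,"spin":3},{"grip":-1,"tx":0.02,"ty":-0.94,"tz":0,"spin":3},{"grip":-1,"tx":0.02,"ty":-0.94,"tz":0,"spin":3}]'
python3 -m creep '[{"grip":-1,"tx":0.02,"ty":-0.94,"tz":0,"spin":3},{"grip":-1,"tx":0.02,"ty":-0.94,"tz":0,"spin":3},{"grip":-1,"tx":0.02,"ty":-0.94,"tz":0,"spin":3},{"grip":-1,"tx":0.02,"ty":-0.94,"tz":0,"spin":3},{"grip":-1,"tx":0.02,"ty":-0.94,"tz":0,"spin":3},{"grip":-1,"tx":0.02,"ty":-0.94,"tz":0,"spin":3},{"grip":-1,"tx":0.01,"ty":-0.63,"tz":0,"spin":2},{"grip":-1,"tx":0,"ty":0,"tz":0,"spin":0}]'
python3 - <<'E'
from h import *
s=r.get_state();d=s['tool_pos'][:2]-[.704,-.012];print(np.hypot(*d),np.degrees(np.arctan2(d[1],d[0]))%360,s['contact_force'],s['q'])
E
```

```text
clock: 4.13
tool_pos: [0.5339, -0.0732, 0.1746]
eef_rot: [0.987, 0.163, -0.003, 0.0]
contact_force: [-6.9, -3.0, 2.9]
opening: 0.268
finger_force: 12.0
clock: 4.8
tool_pos: [0.5227, -0.0083, 0.1745]
eef_rot: [1.0, -0.009, -0.004, -0.001]
contact_force: [-9.5, 0.7, 6.8]
opening: 0.271
finger_force: 12.0
0.18135014105285144 178.84583035323996 [-9.46347433  0.66864719  6.79836352] [-0.23295975  0.67297759  0.26802023  1.94442095 -0.31387546  0.57261364
 -1.34211014]
```

```bash
python3 -m creep '[{"grip":-1,"tx":-0.05,"ty":-0.63,"tz":0,"spin":2},{"grip":-1,"tx":-0.05,"ty":-0.63,"tz":0,"spin":2},{"grip":-1,"tx":-0.03,"ty":-0.5,"tz":0,"spin":1.6},{"grip":-1,"tx":0,"ty":0,"tz":0,"spin":0},{"grip":-1,"tx":0,"ty":0,"tz":0,"spin":0}]'
cat > chk.py <<'E'
from h import *
import sys
from scipy.optimize import least_squares
s=r.get_state();d=s['tool_pos'][:2]-[.704,-.012];print(np.hypot(*d),np.degrees(np.arctan2(d[1],d[0]))%360,s['contact_force'],s['q'])
T=np.array([[.6169,-.169],[.5717,-.1342],[.5339,-.0732],[.5227,-.0083],s['tool_pos'][:2]])
print('hinge by track',least_squares(lambda h:np.hypot(*(T-h).T)-.18,[.7,0]).x)
for n in('scene','side'):
    snap(n,f'{n}_{sys.argv[1]}.png')
    P,ok,p=cloud(n)
    m=ok&(abs(P[...,2]-.158)<.012)&(p.min(2)>(60))&(abs(P[...,0]-.465)<.07)&(abs(P[...,1]-.02)<.09)
    g=P[m][:,:2]
    f=least_squares(lambda c:np.maximum(np.hypot(*(g-c).T)-.053,0)+np.maximum(.043-np.hypot(*(g-c).T),0),[.465,.02],loss='soft_l1',f_scale=.003)
    print(n,'lens',len(g),g.min(0),g.max(0),f.x)
    m=(ok&(P[...,2]>.006)&(P[...,2]<.034)&(P[...,0]>.4)&(P[...,0]<.53)&(abs(P[...,1]-.02)<.07))
    g=P[m][:,:2]
    if len(g)>50: print('tee',len(g),g.min(0),g.max(0))
E
python3 chk.py a
```

```text
clock: 5.22
tool_pos: [0.5237, 0.0086, 0.1745]
eef_rot: [0.998, -0.057, -0.003, -0.001]
contact_force: [-6.5, 0.9, 5.3]
opening: 0.268
finger_force: 12.0
0.18142577262087092 173.48983656628297 [-6.46775403  0.91872457  5.30402162] [-0.28422554  0.67723873  0.30009056  1.94510303 -0.35139234  0.57506617
 -1.433666  ]
hinge by track [ 0.70270088 -0.01075589]
scene lens 285 [ 0.42487315 -0.03917387] [0.53485562 0.05728572] [0.47668937 0.01726585]
tee 191 [ 0.43937014 -0.01275294] [0.49096007 0.05138007]
side lens 1572 [ 0.41114928 -0.03832089] [0.5340911  0.06391694] [0.46539535 0.00643945]
tee 479 [ 0.43471721 -0.01426153] [0.48793707 0.05457829]
```

View pics/scene_a.png

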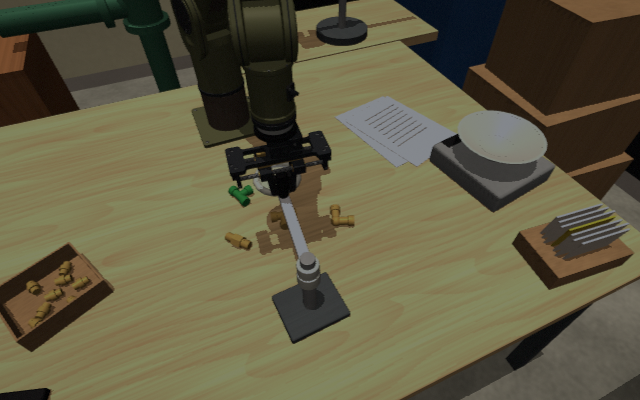

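The lens is over the tee, and by the track it is about 4 mm short in y. I'll make a small correction, then release with the fingers opening slowly and lift straight up.

```bash
python3 -m creep '[{"grip":-1,"tx":-0.05,"ty":-0.2,"tz":0,"spin":0.6},{"grip":-1,"tx":-0.03,"ty":-0.15,"tz":0,"spin":0.5},{"grip":-1,"tx":0,"ty":0,"tz":0,"spin":0},{"grip":-1,"tx":0,"ty":0,"tz":0,"spin":0},{"grip":-0.2,"tx":0,"ty":0,"tz":0,"spin":0},{"grip":0.2,"tx":0,"ty":0,"tz":0,"spin":0},{"grip":0.6,"tx":0,"ty":0,"tz":0,"spin":0},{"grip":1,"tx":0,"ty":0,"tz":0,"spin":0}]'; python3 -m creep '[{"grip":1,"tx":0,"ty":0,"tz":0,"spin":0},{"grip":1,"tx":0,"ty":0,"tz":0,"spin":0},{"grip":1,"tx":0,"ty":0,"tz":0,"spin":0},{"grip":1,"tx":0,"ty":0,"tz":0,"spin":0},{"grip":1,"tx":0,"ty":0,"tz":0,"spin":0},{"grip":1,"tx":0,"ty":0,"tz":0,"spin":0}]'; python3 -m creep '[{"grip":1,"tx":0,"ty":0,"tz":-1,"spin":0},{"grip":1,"tx":0,"ty":0,"tz":-2,"spin":0},{"grip":1,"tx":0,"ty":0,"tz":-2,"spin":0},{"grip":1,"tx":0,"ty":0,"tz":-2.5,"spin":0},{"grip":1,"tx":0,"ty":0,"tz":-2.5,"spin":0},{"grip":1,"tx":0,"ty":0,"tz":-2.5,"spin":0},{"grip":1,"tx":0,"ty":0,"tz":0,"spin":0},{"grip":1,"tx":0,"ty":0,"tz":0,"spin":0}]'
python3 chk.py b
python3 - <<'E'
from h import *
snap('wrist')
P,ok,p=cloud('wrist');side=np.load('side.npz')['p']
o=np.vstack([cv2.resize(p,(480,300)),cv2.resize(side[200:340,180:404],(480,300))]);cv2.imwrite('pics/b.png',o[:,:,::-1])
E
```

```text
clock: 5.98
tool_pos: [0.5269, 0.0109, 0.1749]
eef_rot: [0.998, -0.067, 0.001, -0.0]
contact_force: [-0.4, -0.7, -0.6]
opening: 0.544
finger_force: 0.0
clock: 6.48
tool_pos: [0.526, 0.0108, 0.1747]
eef_rot: [0.998, -0.067, 0.0, 0.0]
contact_force: [-0.3, 0.7, -1.0]
opening: 0.992
finger_force: 0.0
clock: 7.15
tool_pos: [0.5267, 0.0108, 0.3014]
eef_rot: [0.998, -0.067, 0.002, -0.0]
contact_force: [-0.4, -0.9, -0.6]
opening: 0.997
finger_force: 0.0
0.17879154653217788 172.67985743910438 [-0.37091524 -0.91998628 -0.62917081] [-0.37056141  0.50653281  0.41941627  1.80035161 -0.25874393  0.8851726
 -1.53869055]
hinge by track [ 0.70375593 -0.01184536]
scene lens 966 [ 0.4164603  -0.03515033] [0.53404052 0.06648941] [0.47706482 0.02008868]
tee 207 [ 0.40291189 -0.01310293] [0.49234859 0.05185461]
side lens 1556 [ 0.41206678 -0.03436084] [0.5347364  0.06838002] [0.46633405 0.01092276]
tee 479 [ 0.43380241 -0.012977  ] [0.48864127 0.05454511]
```

View pics/b.png

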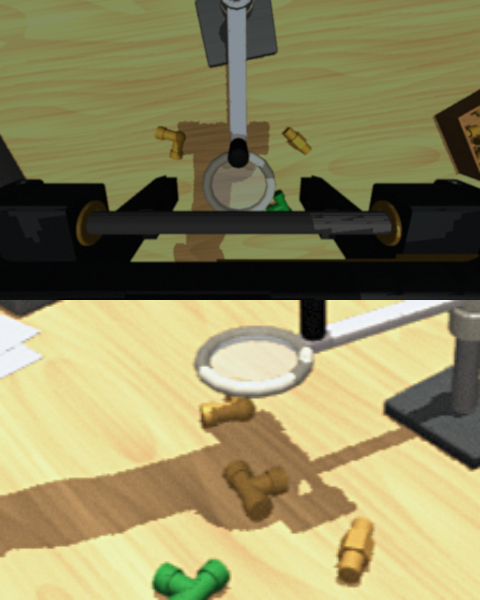

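View pics/scene_b.png

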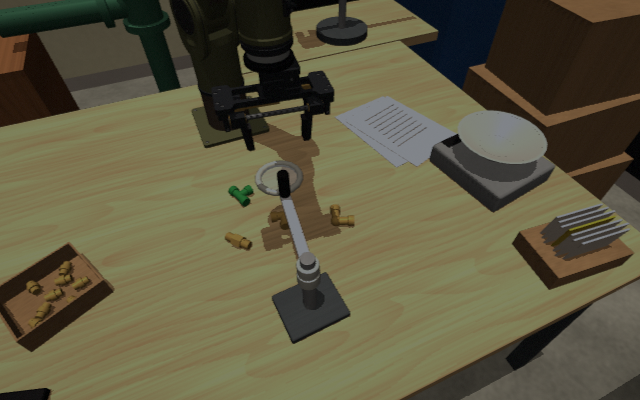

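```bash
python3 - <<'E'
from h import *
for n in('scene','side'):
    P,ok,p=cloud(n)
    m=ok&(abs(P[...,2]-.158)<.012)&(P[...,0]<.505)&(P[...,0]>.4)&(abs(P[...,1]-.02)<.07)&(p.min(2)>60)
    g=P[m]; a=np.arctan2(g[:,1]-.018,g[:,0]-.466); rr=np.hypot(g[:,0]-.466,g[:,1]-.018)
    e=[g[(np.abs(a-t)<.1)][np.argmax(rr[np.abs(a-t)<.1])][:2] for t in np.arange(-3,3,.2) if (np.abs(a-t)<.1).sum()>2]
    e=np.array(e);A=np.c_[2*e,np.ones(len(e))];c=np.linalg.lstsq(A,(e**2).sum(1),rcond=None)[0];print(n,len(e),c[:2],np.sqrt(c[2]+c[0]**2+c[1]**2))
    m=ok&(P[...,2]>.165)&(P[...,2]<.235)&(abs(P[...,0]-.525)<.03)&(abs(P[...,1]-.01)<.03)&(p.max(2)<60)
    g=P[m];print('grip',len(g),(g.min(0)+g.max(0))/2, g.min(0),g.max(0))
E
```

```text
scene 27 [0.46570032 0.01581365] 0.049503716481121965
grip 296 [0.52741643 0.0090877  0.19539627] [ 0.51579827 -0.00211982  0.16503998] [0.53903459 0.02029523 0.22575257]
side 30 [0.46088807 0.01655695] 0.050210328433667455
grip 344 [0.52139883 0.00812346 0.1944044 ] [ 0.51167124 -0.00293402  0.16505996] [0.53112643 0.01918094 0.22374883]
```

The rim fit puts the lens centre within about 3 mm of the tee in both cameras. The tee has not moved and the gripper is clear, so I'm handing in.

```bash
python3 -c "
from plant import workorder
print(workorder.finish_job())"
```

```text
the job is handed in; nothing more can be done
None
```

The magnifier lens is standing centred over the brass tee to within about 3 mm by the camera fits; the grip is released, the tee is unmoved, and the job is handed in after about 7 s of robot time.

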